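Slide a painted tile under the spring clip of a painting jig

TASK

Press the yellow wing of the spring clip down with one fingertip so that its nose lifts, and while you keep it held down push the green tile along its channel with the other fingertip, under the nose, until it is right against the end stop. Then let the clip come down on the tile and move clear. Only touch and push: do not lift the tile or the other things, and leave everything else where it stands.

Things in the scene. Friction and masses are not known exactly. Their poses are not given: they have to be found in the camera images.
- jig: Fixed plywood jig board, 260 x 250 mm (jig x -140 to 120, y -130 to 120), 15 mm thick. Origin at table level under the channel's centre line. x: push direction, to the end stop; y: from channel to the clip's yellow wing; z up. Hinge rod of the clip: 11 mm thick, along x at y = 48, z = 27, x -137 to 96.
- tile: Loose green wooden tile, 80 (x) x 60 (y) x 16 mm high, 40 to 75 g, lying in the channel with 2 mm play each side. Origin: centre of its underside; x axis along the channel. It starts short of the clip's nose, which blocks its way when down.
- clip (a joint): Spring clip, a seesaw on the hinge rod: angle in rad. 0 = untouched, nose 8 mm above the board; grows as the yellow wing is pressed down and the nose rises; hard stop at 0.42. The nose clears the tile above about 0.22 and rests on it at about 0.20 when let go. Spring: about 2.5 N on the wing starts it, about 6.5 N holds it at 0.40.
- clip_pad (a point): Centre of the yellow wing's top face, moving with the clip. Wing 155 mm along jig x (-125 to 30), 38 mm wide; a fingertip can slide along it while pressing. Untouched it slopes up away from the channel by 0.40 rad, its middle 18 mm above the board at jig y = 81; pressed to 0.40 it is level, 5 mm above the board (below the tile's top), jig y 62 to 100.
- clip_nose (a point): Centre of the underside of the clip's steel nose, moving with the clip: 24 mm long (jig x 55 to 79), 12 mm wide, over the channel at jig y = 2. Its near face is upright. The clip's top here is 30 mm above the board, up to 49 mm when pressed.
- tile_seat (a point): Fixed point on the board top (jig x = 55, y = 0, z = 15), axes as the jig's: where the tile's origin lies when home against the end stop (dark wood, 16 mm high, face at jig x = 95). The channel is bare board between two aluminium guides 8 mm high, inner faces at jig y = -32 and 32, from jig x = -105 (open end) to 95.
- tape: Loose roll of paper tape standing flat on the jig's board beside the channel, 52 mm across, 18 mm high. Origin in the centre of its underside. To be left alone.
- glue_jar: Loose small glass jar with green lid on the jig's board beside the channel, 42 mm across, 60 mm high. Origin in the centre of its underside. To be left alone.
- brush: Loose paint brush lying on the table. To be left alone.
- paint_can: Loose can, 68 mm across, 90 mm high, on the table; origin in the centre of its underside. To be left alone.
- red_tile: Loose red tile, 80 x 60 x 16 mm, on the table. To be left alone.
- blue_tile: Loose blue tile, 80 x 60 x 16 mm, on the table. To be left alone.
- stamp_block: Loose dark wooden block, 70 x 45 x 28 mm, on the table. To be left alone.
Mind the look-alikes: they are no part of the job. What is shaped like the tile but purple is not meant.

How it is judged:
By the outcome, as a careful person would: the job done as asked, in the order asked, and still so for the second after the job is handed in, with the robot touching nothing.
It also fails if it takes over 42 s, if anything falls off the work surface, if the arm or the gripper's body presses on something with over 40 N, if the wrist force passes 120 N, or if a joint passes its speed limit or range.

ROBOT

A 6-joint arm with a two-finger parallel gripper is mounted at the origin on the work surface. World frame = base frame: x ahead of the robot, y to its left, z up, the work surface at z = 0. Lengths are in m, angles in rad, forces in N, time in s.
With the tool pointing down it reaches from about 0.375 to 0.975 m from the base axis. Payload 3.8 kg.
Tool frame: the origin (TCP) lies on the mounting face of the last link; the fingertips stand 173 mm ahead of it and the grasp point (between the pads) lies 155 mm ahead of it (bot.hold_point_z is the distance from the TCP to the grasp point, in m); z points along the fingers, y is the line along which they close (so a half turn about z gives the same grasp; the last joint's range is limited). The gripper opens to 85 mm and grips with 20 to 120 N. Pads are 22 mm wide; open, the fingers measure 114 mm over their backs; the gripper's body (76 mm by 85 mm) begins 54 mm behind the grasp point. The pads swing forward as they close: fully open they stand 13 mm farther back than shut.
Start: joints at [-1.342, 0.264, 1.604, -0, 1.274, -0.037], TCP at [0.177, -0.651, 0.405] pointing down, gripper open.
Joint ranges: [-2.63, 2.63], [-0.94, 2.18], [0.31, 2.57], [-1.31, 4.45], [0, 2.66], [-2.55, 2.55]. Speed limits (rad/s): [2.57, 2.57, 3.14, 3.14, 3.14, 3.14].

INTERFACE

Orientations are given as a rotation vector (axis times angle).
In Python, from workcell import bot, optics gives the robot as it stands.
- The arm moves only by the shell command python3 -m jog 'ROWS' [OPENING] [FORCE]. ROWS is JSON, a list of rows, each an object of numbers: "dx", "dy", "dz": the shift along the tool's x, y, z in mm; "ax", "ay", "az": the turn, a rotation vector about the tool's x, y, z in degrees. A call has 1 to 20 rows; each row shifts and turns the commanded pose from where the row before left it, along the tool's axes as they then stand; what a row does not reach is not made up. A row lasts 1/12 s, in which the tool goes at most 41.7 mm and 7.16 degrees, less where a joint would pass 70% of its speed; a pose out of reach is approached as far as the arm can. A call with a gripper value outside its range is refused whole. OPENING is the opening, from 0 (shut) to 1 (fully open), set as the call begins (- or left out, the last holds). The fingers move at their own pace and stop on an object; FORCE is the grip in N (left out, the last holds). Time passes only in rows, so rows that do not move let the fingers close. It gives the time, the measured TCP pose, the force, the opening and the grip force at its end, in the units of the state.
- bot.read_state(): the state, without advancing time (a new reading comes with each control period).
- optics.read_camera(name): name is "side" or "top" or "wrist"; returns a dict with "img" (420x560x3 uint8, red, green, blue), "vertical_fov" (degrees; the focal length in pixels is half the picture's height over the tangent of half this angle, whatever the lens; pixels are square), "cx", "cy" (the principal point, pixels), "k1" (the pictures are not rectified: a ray, as slopes to the right and down, at radius r is drawn at 1 + k1 r^2 times it, then the intrinsics apply), "R" (3x3) and "t" (3): a world point X has camera coordinates R X + t; the wrist camera has in their place "tool_from_camera" (4x4, takes a point from camera to tool coordinates, whose origin is the TCP and whose axes are the flange's). Camera axes: x right, y down, z forward; pixel columns grow to the right and rows downward; lengths in m; the calibration is good to about 2 mm. A picture is of the moment at which its call begins: read the wrist's pose just before it. There is no depth.
- bot.finish_job(): hands the job in; it is judged then, once.
The state is a dict: "time": time; "q": joint angles; "joint_vel": joint speeds; "joint_torque": joint torques, N m; "tool_pos": TCP position; "tcp_rot": TCP orientation; "wrist_force": force on the tool from outside, world axes, zero at the start; "torque": the same for the moment, N m; "width": opening from 0.0 (shut) to 1.0 (fully open); "grip_force": force on a finger pad.
Only numpy, scipy, OpenCV 4.12 (cv2) and the standard library are available. Lean on these libraries where they do the work, as an engineer would, in place of code of your own. Each camera call takes 0.05 s, during which the arm holds its last target. There are 200 camera calls.

## Working session

There is one attempt and no reset: what is moved stays moved. The work goes in short steps, Python scripts to look and compute and a shell command to move; the robot and the scene stay as the last step left them, time stands still between calls to the robot, and variables do not carry over. Pictures are saved under pics/ and viewed, at most 13 in all, crops included, and the job is handed in when it is done.

```bash
mkdir -p pics; ls
python3 - <<'E'
from workcell import bot, optics
import cv2,numpy as np
s=bot.read_state(); print(s)
for n in ("side","top"):
    c=optics.read_camera(n); cv2.imwrite(f"pics/{n}0.png",c["img"][:,:,::-1]); print(n,{k:v for k,v in c.items() if k!="img"})
E
```

```text
pics
{'time': 0.0, 'q': array([-1.34190679e+00,  2.64768719e-01,  1.60538854e+00,  6.02598016e-06,
        1.27373713e+00, -3.68930661e-02]), 'joint_vel': array([ 6.73204463e-04, -3.53397353e-04,  1.44741570e-04,  1.45800466e-03,
       -9.34654515e-05,  3.37696094e-04]), 'joint_torque': array([ 2.95038599e-04, -5.15110230e+01, -3.67317367e+01,  4.26788768e-05,
        1.29452208e-02,  1.69667152e-05]), 'tool_pos': array([ 0.17722212, -0.65095408,  0.40334326]), 'tcp_rot': array([-3.11162190e+00, -4.15956189e-01,  3.37302185e-04]), 'wrist_force': array([ 0.01927803, -0.49689172,  0.52248931]), 'torque': array([-0.02715789,  0.04227534, -0.03979986]), 'grip_force': 0.0, 'width': 0.9992019027952048}
side {'vertical_fov': 49.428201328977686, 'cx': 275.72177326839477, 'cy': 210.08170099363417, 'k1': -0.03786699727052468, 'R': array([[ 0.9732297 , -0.22981585, -0.00293618],
       [-0.14667037, -0.61118613, -0.77777845],
       [ 0.17695126,  0.75738774, -0.62853167]]), 't': array([-0.48475777,  0.10063108,  1.27612949])}
top {'vertical_fov': 49.33707668597292, 'cx': 274.7324498154512, 'cy': 205.96179646487965, 'k1': -0.1033735239999056, 'R': array([[-0.01021586, -0.99971301,  0.02166884],
       [-0.98730721,  0.00664963, -0.1586829 ],
       [ 0.15849327, -0.02301488, -0.98709179]]), 't': array([-0.0324201 ,  0.50061202,  1.24257511])}
```

View pics/side0.png

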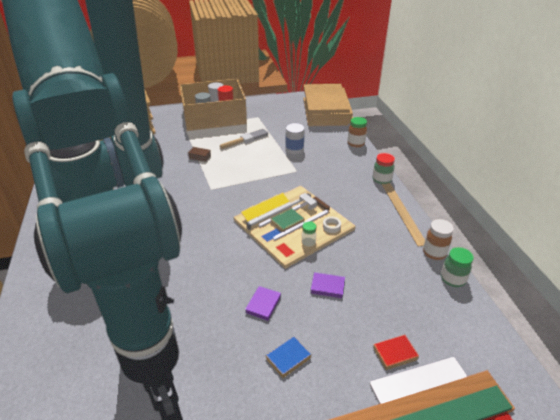

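View pics/top0.png

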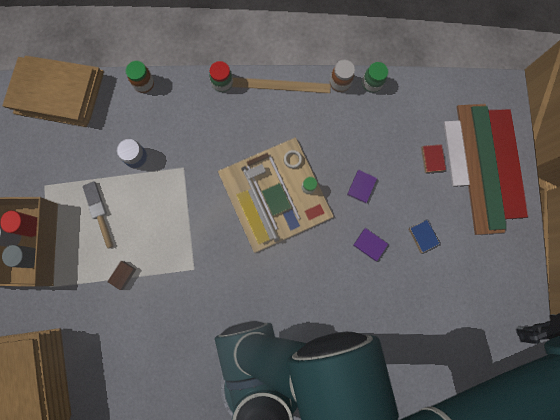

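Side view: the jig is at about (295,225). Top view: the jig's board corners are at about (219,170), (298,139), (333,214), (257,252). The green tile is at (276,198) and the yellow wing at (253,218). Things that could be mistaken for the tile: purple tiles (362,186) and (371,245), blue (425,236), red (433,158), green book (488,170), green lids (310,184), (137,70), (376,72), and blue and red patches on the jig (291,219), (315,212). I choose the green one in the channel and check it in one crop.

Run:
```python
import cv2,numpy as np
a=cv2.imread("pics/top0.png")[130:260,205:345]; b=cv2.imread("pics/side0.png")[180:270,225:365]
a=cv2.resize(a,None,fx=4,fy=4,interpolation=3)
cv2.imwrite("pics/croptop.png",a)
cv2.imwrite("pics/cropside.png",cv2.resize(b,None,fx=5,fy=5,interpolation=3))
```

```text
(no output)
```

View pics/croptop.png

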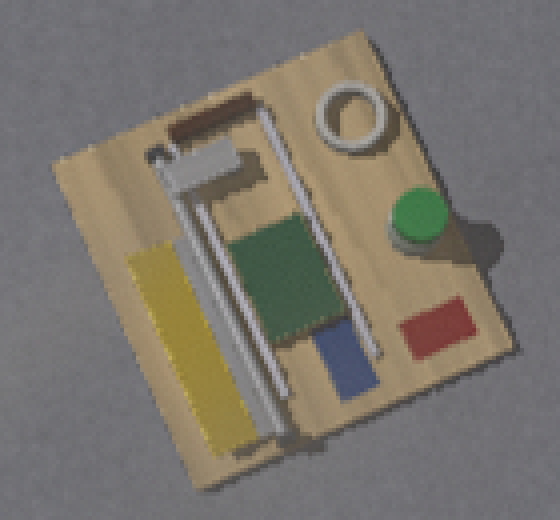

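View pics/cropside.png

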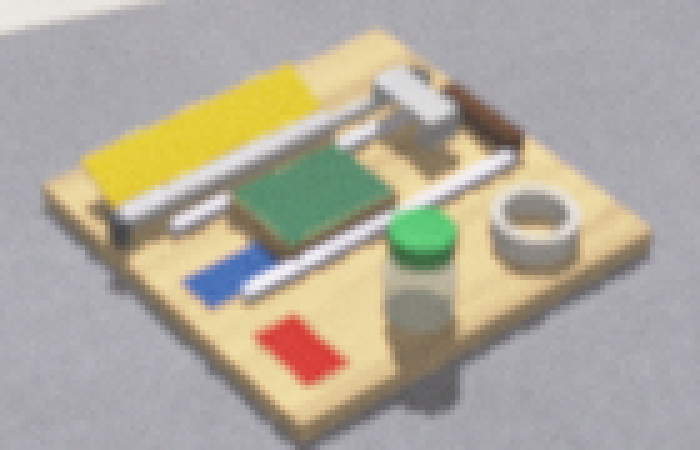

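The top crop shows the green tile at crop px (287,278) between the white guides. The nose is at (205,165), the end stop at (212,115), the wing at (190,350) and the rod end at (283,435). The blue and red patches are flat paint. The side crop agrees. Next I fit the jig pose from the corners.

```bash
cat > h.py <<'E'
import numpy as np,cv2
from workcell import bot,optics
from scipy.optimize import least_squares
from scipy.spatial.transform import Rotation as Rn
def K(c):
    f=c["img"].shape[0]/2/np.tan(np.radians(c["vertical_fov"]/2)); return f
def rays(c,uv):
    p=(np.atleast_2d(uv)-[c["cx"],c["cy"]])/K(c); q=p.copy()
    for _ in range(20): q=p/(1+c["k1"]*(q**2).sum(1,keepdims=True))
    return np.c_[q,np.ones(len(q))]
def onplane(c,uv,z,R=None,t=None):
    R=c["R"] if R is None else R; t=c["t"] if t is None else t
    d=rays(c,uv)@R; o=-R.T@t
    return o+d*((z-o[2])/d[:,2])[:,None]
def fit(P,J): # 2D rigid jig->world
    a=J.mean(0);b=P.mean(0); s=(J-a);w=(P-b)
    th=np.arctan2((s[:,0]*w[:,1]-s[:,1]*w[:,0]).sum(),(s*w).sum())
    Rm=np.array([[np.cos(th),-np.sin(th)],[np.sin(th),np.cos(th)]]); return th,b-Rm@a,Rm
E
python3 - <<'E'
from h import *
ct=optics.read_camera("top");cs=optics.read_camera("side")
J=np.array([[.12,.12],[.12,-.13],[-.14,-.13],[-.14,.12]])
T=np.array([[52,162],[365,32],[515,348],[203,490]]); T=(T+.5)/4-.5+[205,130]
S=np.array([[378,28],[652,236],[303,418+5],[42,190]]);S=(S+.5)/5-.5+[225,180]
for n,c,uv in(("top",ct,T),("side",cs,S)):
    P=onplane(c,uv,.015)[:,:2]; th,o,Rm=fit(P,J); print(n,np.degrees(th),o,"res mm",np.round((P-(J@Rm.T+o))*1000,1).tolist())
    hsv=cv2.cvtColor(c["img"],cv2.COLOR_RGB2HSV)
    m=cv2.inRange(hsv,(60,60,30),(90,255,200)); 
    x0,y0,x1,y1=(255,175,300,220) if n=="top" else (268,205,306,232)
    mm=np.zeros_like(m);mm[y0:y1,x0:x1]=m[y0:y1,x0:x1]
    cn=max(cv2.findContours(mm,0,1)[0],key=cv2.contourArea)
    W=onplane(c,cn[:,0].astype(float),.031)[:,:2]; r=cv2.minAreaRect((W*1000).astype(np.float32)); print("tile",r, "jig mm",((np.array(r[0])/1000-o)@Rm)*1000, "x range", (((W-o)@Rm)*1000).min(0),(((W-o)@Rm)*1000).max(0))
s=bot.read_state();print(Rn.from_rotvec(s["tcp_rot"]).as_matrix().round(3))
E
```

```text
top 23.811350234959047 [ 0.54804908 -0.03157626] res mm [[1.3, 0.5], [-2.7, 0.5], [-0.1, 2.1], [1.5, -3.1]]
tile ((525.8449096679688, -38.97755432128906), (65.99015808105469, 53.73417282104492), 23.250370025634766) jig mm [-23.302244    2.1931149] x range [-56.44414476 -24.60664736] [ 9.68200041 29.07940163]
side 23.93784446446798 [ 0.5491273  -0.02998059] res mm [[0.1, 2.2], [-3.0, -3.2], [2.3, 4.2], [0.6, -3.2]]
tile ((522.9534301757812, -37.38703918457031), (72.01463317871094, 52.65838623046875), 23.74380874633789) jig mm [-26.92768923   3.8505338 ] x range [-63.01244288 -22.37178816] [ 9.12179795 30.22284833]
[[ 0.965  0.263 -0.   ]
 [ 0.263 -0.965  0.001]
 [ 0.    -0.001 -1.   ]]
```

```bash
python3 -m jog '[{"dx":21.8,"dy":-26.4},{"dx":21.8,"dy":-26.4},{"dx":21.8,"dy":-26.4},{"dx":21.8,"dy":-26.4},{"dx":21.8,"dy":-26.4},{"dx":21.8,"dy":-26.4},{"dx":21.8,"dy":-26.4},{"dx":21.8,"dy":-26.4},{"dx":21.8,"dy":-26.4},{"dx":21.8,"dy":-26.4},{"dx":21.8,"dy":-26.4},{"dx":21.8,"dy":-26.4},{"dx":21.8,"dy":-26.4},{"dx":21.8,"dy":-26.4},{"dx":21.8,"dy":-26.4},{"dx":21.8,"dy":-26.4},{"dx":21.8,"dy":-26.4},{"dx":21.8,"dy":-26.4},{"dx":21.8,"dy":-26.4},{"dx":21.8,"dy":-26.4}]' 0.7
python3 -m jog '[{"az":-4.4},{"az":-4.4},{},{},{}]'
python3 - <<'E'
from h import *
s=bot.read_state();c=optics.read_camera("wrist"); print(s["tool_pos"],s["tcp_rot"],s["q"],s["width"],c["tool_from_camera"],s["wrist_force"])
cv2.imwrite("pics/w1.png",c["img"][:,:,::-1])
E
```

```text
[ 0.17726214 -0.65109251  0.40380656] [-3.11242886e+00 -4.16149346e-01  2.18814516e-04] [-1.34189456e+00  2.64499242e-01  1.60486737e+00  1.88011896e-06
  1.27369892e+00 -3.69334512e-02] 1.0022030908106119 [[-8.98672089e-04 -9.64592396e-01 -2.63743630e-01  6.51077809e-02]
 [ 9.99999467e-01 -1.00071878e-03  2.52571478e-04  9.69273110e-04]
 [-5.07561732e-04 -2.63743262e-01  9.64592781e-01  3.06215142e-02]
 [ 0.00000000e+00  0.00000000e+00  0.00000000e+00  1.00000000e+00]] [ 0.04308202 -0.40635129  0.14952696]invalid input
invalid input
```

View pics/w1.png

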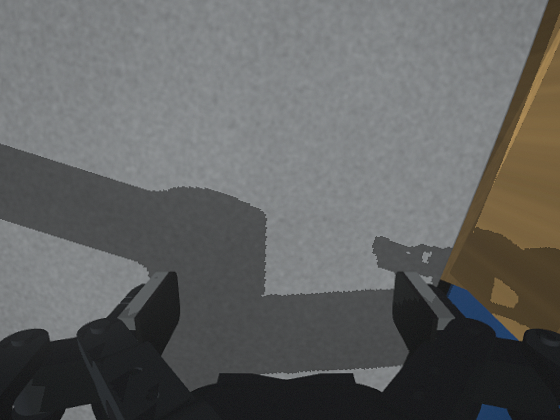

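The arm hasn't moved: both calls were rejected, so rows probably need all six keys. The picture shows the open fingertips at about (175,275) and (398,275) over the bare table, with image right along tool +y.

```bash
python3 -m jog '[{"dx":21.8,"dy":-26.4,"dz":0,"ax":0,"ay":0,"az":0},{"dx":21.8,"dy":-26.4,"dz":0,"ax":0,"ay":0,"az":0},{"dx":21.8,"dy":-26.4,"dz":0,"ax":0,"ay":0,"az":0},{"dx":21.8,"dy":-26.4,"dz":0,"ax":0,"ay":0,"az":0},{"dx":21.8,"dy":-26.4,"dz":0,"ax":0,"ay":0,"az":0},{"dx":21.8,"dy":-26.4,"dz":0,"ax":0,"ay":0,"az":0},{"dx":21.8,"dy":-26.4,"dz":0,"ax":0,"ay":0,"az":0},{"dx":21.8,"dy":-26.4,"dz":0,"ax":0,"ay":0,"az":0},{"dx":21.8,"dy":-26.4,"dz":0,"ax":0,"ay":0,"az":0},{"dx":21.8,"dy":-26.4,"dz":0,"ax":0,"ay":0,"az":0},{"dx":21.8,"dy":-26.4,"dz":0,"ax":0,"ay":0,"az":0},{"dx":21.8,"dy":-26.4,"dz":0,"ax":0,"ay":0,"az":0},{"dx":21.8,"dy":-26.4,"dz":0,"ax":0,"ay":0,"az":0},{"dx":21.8,"dy":-26.4,"dz":0,"ax":0,"ay":0,"az":0},{"dx":21.8,"dy":-26.4,"dz":0,"ax":0,"ay":0,"az":0},{"dx":21.8,"dy":-26.4,"dz":0,"ax":0,"ay":0,"az":0},{"dx":21.8,"dy":-26.4,"dz":0,"ax":0,"ay":0,"az":0},{"dx":21.8,"dy":-26.4,"dz":0,"ax":0,"ay":0,"az":0},{"dx":21.8,"dy":-26.4,"dz":0,"ax":0,"ay":0,"az":0},{"dx":21.8,"dy":-26.4,"dz":0,"ax":0,"ay":0,"az":0}]' 0.7
python3 -m jog '[{"dx":0,"dy":0,"dz":0,"ax":0,"ay":0,"az":-4.4},{"dx":0,"dy":0,"dz":0,"ax":0,"ay":0,"az":-4.4},{"dx":0,"dy":0,"dz":0,"ax":0,"ay":0,"az":0},{"dx":0,"dy":0,"dz":0,"ax":0,"ay":0,"az":0}]'
python3 - <<'E'
from h import *
s=bot.read_state();c=optics.read_camera("wrist"); print(s["tool_pos"],s["tcp_rot"],s["q"],s["width"],s["wrist_force"])
np.save("w2.npy",np.r_[s["tool_pos"],s["tcp_rot"]]);cv2.imwrite("pics/w2.png",c["img"][:,:,::-1])
E
```

```text
time: 1.92
tool_pos: [0.4595, -0.0255, 0.4049]
tcp_rot: [3.114, 0.417, 0.001]
wrist_force: [0.4, -0.3, -0.0]
width: 0.696
grip_force: 0.0
time: 2.25
tool_pos: [0.4592, -0.0271, 0.4046]
tcp_rot: [-3.073, -0.651, 0.0]
wrist_force: [-0.3, 0.4, -0.8]
width: 0.701
grip_force: 0.0
[ 0.45922877 -0.0271201   0.40463627] [-3.07331114e+00 -6.51424430e-01  1.62535397e-04] [-1.13128844e-01 -1.52580743e-01  2.04240679e+00 -3.30181024e-05
  1.25186523e+00  1.03993714e+00] 0.7006926762491158 [-0.32523056  0.43662258 -0.83467108]
```

View pics/w2.png

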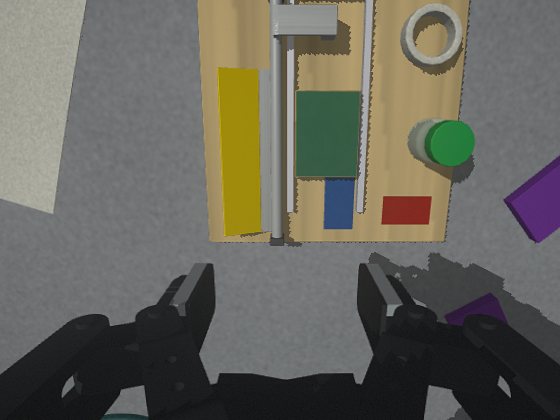

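The wrist view shows the tile's corners at (296,91), (358,92), (297,177) and (357,178), and the board's rear corners at (210,241) and (446,241). The wing spans (219..262, 68..235) and the fingertips are at (213,265) and (358,265). Next I measure with this view.

```bash
cat >> h.py <<'E'
def wristcam(c,pose):
    M=np.eye(4);M[:3,:3]=Rn.from_rotvec(pose[3:]).as_matrix();M[:3,3]=pose[:3]
    C=M@c["tool_from_camera"]; return C[:3,:3].T,-C[:3,:3].T@C[:3,3]
E
python3 - <<'E'
from h import *
c=optics.read_camera("wrist"); pose=np.load("w2.npy");R,t=wristcam(c,pose)
P=onplane(c,[[210,241.5],[446.5,241.5]],.015,R,t)[:,:2]
v=P[0]-P[1]; print("board rear len",np.linalg.norm(v)*1000,"yaw",np.degrees(np.arctan2(-v[0],v[1])))
J=np.array([[-.14,.12],[-.14,-.13]]);th,o,Rm=fit(P,J);print("o",o)
th0=np.radians(23.9);R0=np.array([[np.cos(th0),-np.sin(th0)],[np.sin(th0),np.cos(th0)]])
j=lambda uv,z:np.round(((onplane(c,uv,z,R,t)[:,:2]-o)@Rm)*1000,1).tolist()
print("tile",j([[296,91],[358.5,92],[297,177.5],[357.5,178]],.031))
print("guides top inner",j([[293,208],[361,208]],.023),"rod end",j([[278,240]],.027),"rod axis far",j([[277,60]],.0325))
print("TCP in jig",(pose[:2]-o)@Rm*1000, "tool yaw",np.degrees(np.arctan2(*Rn.from_rotvec(pose[3:]).as_matrix()[[1,0],0])))
T=c["tool_from_camera"]
for z in(.160,.166,.173):
    print(z,np.round(onplane(c,[[213,266],[358,266],[190,264],[381,264]],z,T[:3,:3].T,-T[:3,:3].T@T[:3,3])*1000,1).tolist())
E
```

```text
board rear len 251.03098550807434 yaw 23.81434561175635
o [ 0.54864109 -0.03306544]
tile [[9.6, 31.6], [9.1, -25.2], [-69.5, 30.0], [-69.8, -28.2]]
guides top inner [[-101.6, 33.4], [-101.5, -34.9]] rod end [[-134.0, 48.5]] rod axis far [[35.9, 48.6]]
TCP in jig [-79.3990546   41.54155413] tool yaw 23.934778966829846
0.16 [[9.8, -27.5, 160.0], [9.7, 28.7, 160.0], [10.6, -36.4, 160.0], [10.5, 37.7, 160.0]]
0.166 [[7.2, -28.8, 166.0], [7.1, 30.0, 166.0], [8.0, -38.1, 166.0], [8.0, 39.4, 166.0]]
0.173 [[4.2, -30.3, 173.0], [4.1, 31.6, 173.0], [5.1, -40.1, 173.0], [5.0, 41.4, 173.0]]
```

```bash
python3 -m jog '[{"dx":-4.5,"dy":1,"dz":30,"ax":0,"ay":0,"az":0},{"dx":-4.5,"dy":0.5,"dz":35,"ax":0,"ay":0,"az":0},{"dx":0,"dy":0,"dz":35,"ax":0,"ay":0,"az":0},{"dx":0,"dy":0,"dz":35,"ax":0,"ay":0,"az":0},{"dx":0,"dy":0,"dz":25,"ax":0,"ay":0,"az":0},{"dx":0,"dy":0,"dz":15,"ax":0,"ay":0,"az":0},{"dx":0,"dy":0,"dz":0,"ax":0,"ay":0,"az":0},{"dx":0,"dy":0,"dz":0,"ax":0,"ay":0,"az":0}]' 0.8
python3 - <<'E'
from h import *
s=bot.read_state();c=optics.read_camera("wrist");print(s["tool_pos"],s["wrist_force"])
o=np.array([.5486,-.0325]);th=np.radians(23.85);R0=np.array([[np.cos(th),-np.sin(th)],[np.sin(th),np.cos(th)]])
print((s["tool_pos"][:2]-o)@R0*1000)
cv2.imwrite("pics/w3.png",c["img"][:,:,::-1])
E
```

```text
time: 3.02
tool_pos: [0.4512, -0.0328, 0.2291]
tcp_rot: [-3.073, -0.651, 0.003]
wrist_force: [-0.4, -0.8, 0.3]
width: 0.796
grip_force: 0.0
[ 0.45120156 -0.0327949   0.22909589] [-0.40718718 -0.8413978   0.26131427]
[-89.20055412  39.11271684]
```

View pics/w3.png

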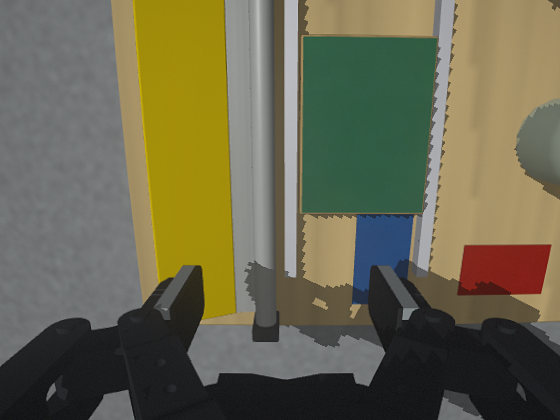

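The left fingertip (190,270) is over the yellow wing. The right one (385,270) is over the channel behind the tile's rear edge (v≈214). I now descend in steps and watch the force.

```bash
python3 -m jog '[{"dx":0,"dy":0,"dz":12,"ax":0,"ay":0,"az":0},{"dx":0,"dy":0,"dz":10,"ax":0,"ay":0,"az":0},{"dx":0,"dy":0,"dz":0,"ax":0,"ay":0,"az":0}]'
for i in 1 2; do python3 -m jog '[{"dx":0,"dy":0,"dz":3,"ax":0,"ay":0,"az":0},{"dx":0,"dy":0,"dz":3,"ax":0,"ay":0,"az":0},{"dx":0,"dy":0,"dz":0,"ax":0,"ay":0,"az":0}]'; done
```

```text
time: 3.32
tool_pos: [0.4515, -0.0324, 0.2074]
tcp_rot: [-3.073, -0.653, 0.001]
wrist_force: [-0.8, 0.1, -0.6]
width: 0.804
grip_force: 0.0
time: 3.57
tool_pos: [0.4517, -0.0323, 0.2017]
tcp_rot: [3.073, 0.654, 0.0]
wrist_force: [-0.2, -0.4, -1.2]
width: 0.8
grip_force: 0.0
time: 3.82
tool_pos: [0.4521, -0.0323, 0.1958]
tcp_rot: [-3.073, -0.653, -0.002]
wrist_force: [0.7, -0.5, 2.8]
width: 0.798
grip_force: 1.4
```

```bash
python3 -m jog '[{"dx":0,"dy":0,"dz":3,"ax":0,"ay":0,"az":0},{"dx":0,"dy":0,"dz":3,"ax":0,"ay":0,"az":0},{"dx":0,"dy":0,"dz":0,"ax":0,"ay":0,"az":0}]'
python3 -m jog '[{"dx":0,"dy":0,"dz":2,"ax":0,"ay":0,"az":0},{"dx":0,"dy":0,"dz":2,"ax":0,"ay":0,"az":0},{"dx":0,"dy":0,"dz":0,"ax":0,"ay":0,"az":0}]'
python3 - <<'E'
from h import *
c=optics.read_camera("side");w=optics.read_camera("wrist")
a=cv2.resize(c["img"][180:270,225:365],(700,450),interpolation=3)
cv2.imwrite("pics/s4.png",np.hstack([a[:, :420],cv2.resize(w["img"],(380,450))])[:,:,::-1])
E
```

```text
time: 4.07
tool_pos: [0.4522, -0.0324, 0.1898]
tcp_rot: [3.073, 0.654, 0.002]
wrist_force: [0.4, 0.8, 6.3]
width: 0.8
grip_force: 2.6
time: 4.32
tool_pos: [0.4524, -0.0326, 0.1863]
tcp_rot: [3.072, 0.654, 0.002]
wrist_force: [0.6, -0.9, 7.5]
width: 0.8
grip_force: 3.9
```

View pics/s4.png

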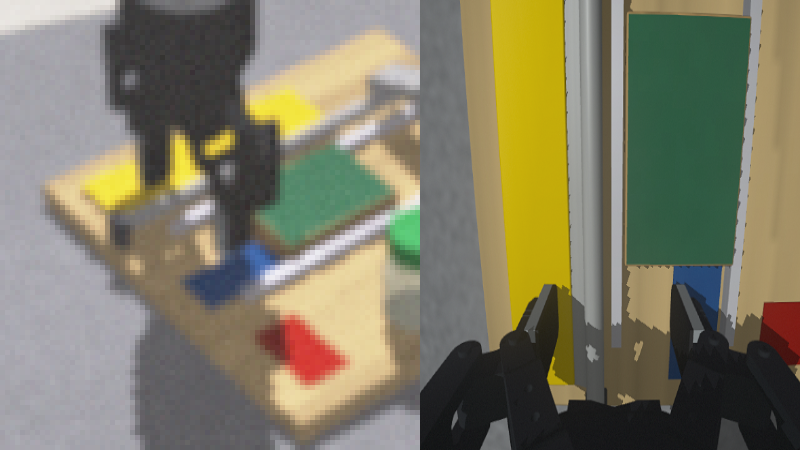

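The wing is pressed level at 7.5 N, and the nose at the top right of the side view has risen. The right finger stands behind the tile inside the channel. Next I push.

```bash
python3 -m jog '[{"dx":3,"dy":0,"dz":0,"ax":0,"ay":0,"az":0},{"dx":3,"dy":0,"dz":0,"ax":0,"ay":0,"az":0},{"dx":3,"dy":0,"dz":0,"ax":0,"ay":0,"az":0},{"dx":4,"dy":0,"dz":0,"ax":0,"ay":0,"az":0},{"dx":4,"dy":0,"dz":0,"ax":0,"ay":0,"az":0},{"dx":4,"dy":0,"dz":0,"ax":0,"ay":0,"az":0},{"dx":4,"dy":0,"dz":0,"ax":0,"ay":0,"az":0},{"dx":4,"dy":0,"dz":0,"ax":0,"ay":0,"az":0}]'
python3 -m jog '[{"dx":4,"dy":0,"dz":0,"ax":0,"ay":0,"az":0},{"dx":4,"dy":0,"dz":0,"ax":0,"ay":0,"az":0},{"dx":4,"dy":0,"dz":0,"ax":0,"ay":0,"az":0},{"dx":4,"dy":0,"dz":0,"ax":0,"ay":0,"az":0}]'
python3 - <<'E'
from h import *
s=bot.read_state();w=optics.read_camera("wrist");print(s["tool_pos"],s["wrist_force"])
o=np.array([.5486,-.0325]);th=np.radians(23.85);R0=np.array([[np.cos(th),-np.sin(th)],[np.sin(th),np.cos(th)]])
print((s["tool_pos"][:2]-o)@R0*1000)
cv2.imwrite("pics/w5.png",w["img"][:,:,::-1])
E
```

```text
time: 5.08
tool_pos: [0.4763, -0.0209, 0.1853]
tcp_rot: [-3.072, -0.656, 0.011]
wrist_force: [-8.6, -2.6, 11.9]
width: 0.801
grip_force: 6.0
time: 5.42
tool_pos: [0.4909, -0.0144, 0.1854]
tcp_rot: [-3.072, -0.656, 0.011]
wrist_force: [-7.6, -3.9, 11.7]
width: 0.799
grip_force: 6.1
[ 0.49093268 -0.01443291  0.18535174] [-7.61066098 -3.89298467 11.6665266 ]
[-45.43762867  39.84170348]
```

View pics/w5.png

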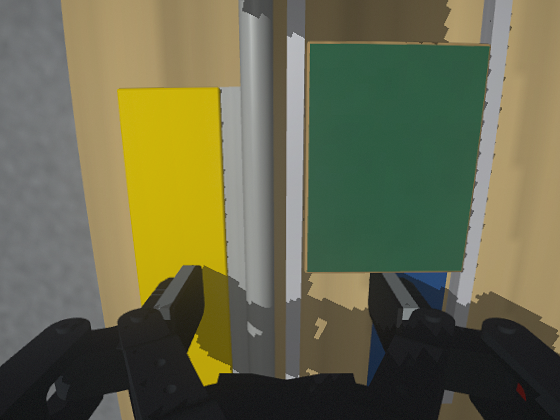

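The tile has moved and its rear edge (v≈271) is at the fingertip. The wing is still held down, and I continue.

```bash
python3 -m jog '[{"dx":4,"dy":0,"dz":-0.5,"ax":0,"ay":0,"az":0},{"dx":4,"dy":0,"dz":0,"ax":0,"ay":0,"az":0},{"dx":4,"dy":0,"dz":0,"ax":0,"ay":0,"az":0},{"dx":4,"dy":0,"dz":0,"ax":0,"ay":0,"az":0},{"dx":4,"dy":0,"dz":0,"ax":0,"ay":0,"az":0},{"dx":4,"dy":0,"dz":0,"ax":0,"ay":0,"az":0}]'
python3 -m jog '[{"dx":4,"dy":0,"dz":0,"ax":0,"ay":0,"az":0},{"dx":4,"dy":0,"dz":0,"ax":0,"ay":0,"az":0},{"dx":4,"dy":0,"dz":0,"ax":0,"ay":0,"az":0},{"dx":3,"dy":0,"dz":0,"ax":0,"ay":0,"az":0}]'
python3 -m jog '[{"dx":2,"dy":0,"dz":0,"ax":0,"ay":0,"az":0},{"dx":2,"dy":0,"dz":0,"ax":0,"ay":0,"az":0}]'
python3 - <<'E'
from h import *
s=bot.read_state()
o=np.array([.5486,-.0325]);th=np.radians(23.85);R0=np.array([[np.cos(th),-np.sin(th)],[np.sin(th),np.cos(th)]])
print((s["tool_pos"][:2]-o)@R0*1000,s["wrist_force"][:2]@R0)
E
```

```text
time: 5.97
tool_pos: [0.5132, -0.0046, 0.1856]
tcp_rot: [-3.072, -0.656, 0.009]
wrist_force: [-6.0, -2.8, 8.9]
width: 0.799
grip_force: 4.3
time: 6.3
tool_pos: [0.527, 0.0015, 0.1857]
tcp_rot: [-3.072, -0.656, 0.009]
wrist_force: [-6.6, -2.2, 7.8]
width: 0.8
grip_force: 4.2
time: 6.47
tool_pos: [0.5306, 0.0031, 0.1857]
tcp_rot: [-3.072, -0.656, 0.009]
wrist_force: [-6.4, -3.4, 8.4]
width: 0.799
grip_force: 4.3
[-2.0517511  39.84194871] [-7.21928058 -0.50272969]
```

Steady drag so far. Now small steps until the stop shows in the force.

```bash
for i in 1 2 3 4; do python3 -m jog '[{"dx":1,"dy":0,"dz":0,"ax":0,"ay":0,"az":0},{"dx":1,"dy":0,"dz":0,"ax":0,"ay":0,"az":0},{"dx":0,"dy":0,"dz":0,"ax":0,"ay":0,"az":0}]' | egrep 'pos|wrist'; done
```

```text
tool_pos: [0.5325, 0.0039, 0.1858]
wrist_force: [-5.6, -1.9, 7.7]
tool_pos: [0.5343, 0.0048, 0.1857]
wrist_force: [-5.9, -2.1, 8.3]
tool_pos: [0.5361, 0.0055, 0.1858]
wrist_force: [-5.8, -2.1, 8.0]
tool_pos: [0.5378, 0.0063, 0.1857]
wrist_force: [-7.1, -2.7, 8.5]
```

```bash
for i in 1 2; do python3 -m jog '[{"dx":1,"dy":0,"dz":0,"ax":0,"ay":0,"az":0},{"dx":1,"dy":0,"dz":0,"ax":0,"ay":0,"az":0},{"dx":0,"dy":0,"dz":0,"ax":0,"ay":0,"az":0}]' | egrep 'pos|wrist'; done
python3 - <<'E'
from h import *
w=optics.read_camera("wrist");t=optics.read_camera("top")
cv2.imwrite("pics/w6.png",np.hstack([w["img"][:,100:],cv2.resize(t["img"][125:230,205:290],(340,420),interpolation=3)])[:,:,::-1])
E
```

```text
tool_pos: [0.5385, 0.0065, 0.1856]
wrist_force: [-10.7, -6.2, 13.1]
tool_pos: [0.5391, 0.0068, 0.1855]
wrist_force: [-15.5, -10.1, 18.8]
```

View pics/w6.png

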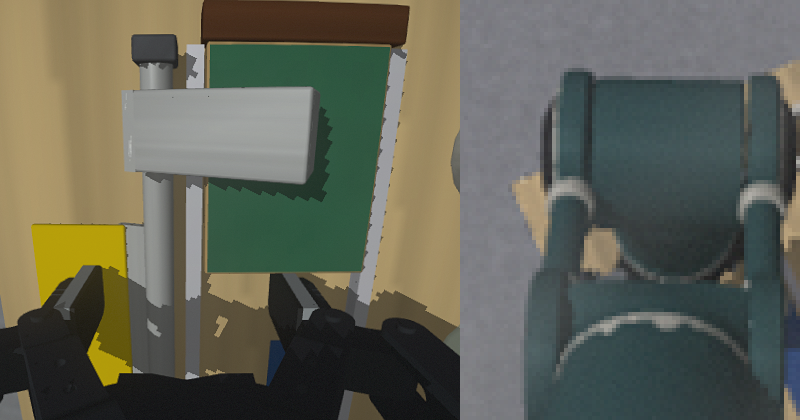

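The tile's front edge (v≈43) meets the dark end stop with the nose raised over it, and the push force rose from 6 N to 18 N, so it is home. I back off while still holding the wing down, then let the clip down slowly and rise clear.

```bash
python3 -m jog '[{"dx":-2,"dy":0,"dz":0,"ax":0,"ay":0,"az":0},{"dx":-2,"dy":0,"dz":0,"ax":0,"ay":0,"az":0},{"dx":-3,"dy":0,"dz":0,"ax":0,"ay":0,"az":0},{"dx":-3,"dy":0,"dz":0,"ax":0,"ay":0,"az":0},{"dx":0,"dy":0,"dz":0,"ax":0,"ay":0,"az":0}]'
python3 -m jog '[{"dx":0,"dy":0,"dz":-1.5,"ax":0,"ay":0,"az":0},{"dx":0,"dy":0,"dz":-1.5,"ax":0,"ay":0,"az":0},{"dx":0,"dy":0,"dz":-1.5,"ax":0,"ay":0,"az":0},{"dx":0,"dy":0,"dz":-1.5,"ax":0,"ay":0,"az":0},{"dx":0,"dy":0,"dz":-1.5,"ax":0,"ay":0,"az":0},{"dx":0,"dy":0,"dz":-1.5,"ax":0,"ay":0,"az":0},{"dx":0,"dy":0,"dz":-2,"ax":0,"ay":0,"az":0},{"dx":0,"dy":0,"dz":-4,"ax":0,"ay":0,"az":0},{"dx":0,"dy":0,"dz":-10,"ax":0,"ay":0,"az":0},{"dx":0,"dy":0,"dz":-20,"ax":0,"ay":0,"az":0},{"dx":-10,"dy":0,"dz":-30,"ax":0,"ay":0,"az":0},{"dx":-10,"dy":0,"dz":-30,"ax":0,"ay":0,"az":0},{"dx":-10,"dy":0,"dz":-30,"ax":0,"ay":0,"az":0},{"dx":-5,"dy":0,"dz":-15,"ax":0,"ay":0,"az":0},{"dx":0,"dy":0,"dz":0,"ax":0,"ay":0,"az":0},{"dx":0,"dy":0,"dz":0,"ax":0,"ay":0,"az":0},{"dx":0,"dy":0,"dz":0,"ax":0,"ay":0,"az":0}]'
python3 - <<'E'
from h import *
w=optics.read_camera("wrist");s=optics.read_camera("side")
cv2.imwrite("pics/w7.png",np.hstack([w["img"][:380,100:500],cv2.resize(s["img"][175:270,235:335],(400,380),interpolation=3)])[:,:,::-1])
E
```

```text
time: 8.48
tool_pos: [0.5348, 0.0045, 0.1873]
tcp_rot: [-3.073, -0.652, -0.006]
wrist_force: [0.8, 2.8, 6.5]
width: 0.799
grip_force: 3.1
time: 9.9
tool_pos: [0.5016, -0.0099, 0.3356]
tcp_rot: [-3.073, -0.654, 0.001]
wrist_force: [-0.4, 0.0, -0.9]
width: 0.796
grip_force: 0.0
```

View pics/w7.png

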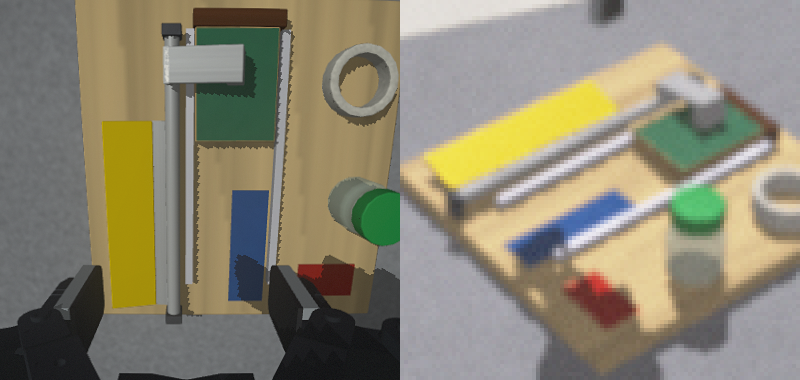

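The tile lies flush against the end stop (edge at v≈27) with the nose resting on it. The tape and jar are unmoved and the arm is clear.

```bash
python3 -c "
from workcell import bot
print(bot.finish_job())"
```

```text
the job is handed in; nothing more can be done
None
```

The job is handed in, with no verdict shown: the green tile is against the end stop, the clip's nose is down on it, nothing else on the jig appears to have moved, and the arm is clear at about 10 s of the 42 s allowed.

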